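# Open the dish crate's sprung gate and hold it wide

## Task

On the dish crate's front rail, squeeze in the catch with the two round pins first, and only then the catch with the two flat tabs; each stays in once it has been squeezed fully. Then take the upright pull post of the gate, swing the gate out past the click of its detent until it stands at a right angle to the crate's front or a little wider, and finish there, still holding the gate open in the gripper, because its spring would shut it. Leave the crockery and the other things on the table as they stand.

Things in the scene. Friction and masses are not known exactly. Their poses are not given: they have to be found in the camera images.
- crate: open aluminium dish crate fixed to the table, 358 mm wide (its y), 250 deep (x), 170 high. Origin on the table under the middle of its front top rail; +x into the crate, away from the gate and robot, +y along the rail towards the gate's hinge. The rail is 24 deep, its top at z = 170. Two squeeze catches stand on it, 85 either side of its middle; which is where changes from start to start
- round_catch_mid (a point): FIRST catch: two upright round steel pins, diameter 14 mm, side by side along the rail, 48 over their outer sides (28 squeezed), standing 7 to 58 above the rail's top. This point: midway between them, 208 above the table, 20 below their tops. Axes as the crate's: squeeze along y, from above, about 8 N; they stay in. Tongue and lugs beside the catch reach up to 187 above the table
- flat_catch_mid (a point): SECOND catch: the same, but two upright flat steel tabs, each 24 mm wide (crate's x) and 7 thick (y), 48 over their outer sides (28 squeezed), standing 7 to 58 above the rail's top. This point: midway between them, 208 above the table, 20 below their tops. Axes as the crate's; squeeze along y, about 8 N; they stay in
- round_catch_jaw (a joint): travel of each pin of the first catch towards the other, m: 0 out (gate locked), 0.010 fully in (released); both pins move together
- flat_catch_jaw (a joint): travel of each tab of the second catch towards the other, m: 0 out (gate locked), 0.010 fully in (released); both tabs move together
- gate_post (a point): the gate's pull post: upright round steel post, diameter 16 mm, on the gate half-way along the crate's front, 24 before the rail's middle line; top 250 above the table, free down to 190. This point is on its axis, 232 above the table. It moves with the gate on a circle of radius 160 about gate_hinge
- gate_hinge (a point): a point on the gate's upright hinge axis, 232 above the table: 24 before the front rail's middle line and 160 to the crate's +y side. Its axes are those of the crate
- gate (a joint): gate angle, rad: 0 shut, growing as the post swings out to the crate's -x, then +y; 1.57 is square to the front, stop at 1.85. A light barred panel, 45 to 155 mm above the table, reaching 260 from the hinge. Locked until both catches are in. A spring pulls it shut (2 N at the post when shut, 4 N when wide); a detent near 0.65 rad adds up to about 7 N there. Let go, it swings back
- plate_stack: bystander, loose: a stack of ten white dinner plates, 200 across and 78 high, lying inside the crate behind the gate; origin under its centre; leave it alone (sizes in mm)
- cup: bystander, loose: white cup without handle, 76 across, 70 high; origin under its centre; leave it alone (sizes in mm)
- mug: bystander, loose: white mug with a handle, 80 across, 90 high; origin under its centre; leave it alone (sizes in mm)
- bowl: bystander, loose: white bowl, 130 across, 55 high; origin under its centre; leave it alone (sizes in mm)
- pot: bystander, loose: steel cooking pot, 150 across, 100 high; origin under its centre; leave it alone (sizes in mm)
- jar: bystander, loose: glass jar with steel cap, 70 across, 100 high; origin under its centre; leave it alone (sizes in mm)
- spoon: bystander, loose: steel serving spoon lying flat; origin under its middle; leave it alone (sizes in mm)

How it is judged:
By the outcome, as a careful person would: the job done as asked, in the order asked, and still so for the second after the job is handed in, while the arm keeps its last pose, push and grip.
It also fails if it takes over 58 s, if anything falls off the work surface, if the arm or the gripper's body presses on something with over 40 N, if the wrist force passes 120 N, or if a joint passes its speed limit or range.

## Robot

A 6-joint arm with a two-finger parallel gripper is mounted at the origin on the work surface. World frame = base frame: x ahead of the robot, y to its left, z up, the work surface at z = 0. Lengths are in mm, angles in rad, forces in N, time in s.
With the tool pointing down it reaches from about 325 to 775 mm from the base axis. Payload 5.5 kg.
Tool frame: the origin (TCP) lies midway between the tips of the shut fingers; the grasp point (between the pads) lies 19 mm behind it; x points along the fingers, z is the direction in which the jaws open and shut, and the axes are right-handed (so a half turn about x gives the same grasp; the last joint's range is limited). The gripper opens to 88 mm and grips with 3 to 60 N. Pads are 20 mm wide; open, the fingers measure 115 mm over their backs; the gripper's body (75 mm by 178 mm) begins 61 mm behind the grasp point.
Start: joints at [-0.057, 0.091, 1.231, -0, 1.82, -0.057], TCP at [600.014, -0.003, 222.631] pointing down, gripper open.
Joint ranges: [-2.87, 2.87], [-0.86, 2.18], [0.17, 2.46], [-1.51, 4.65], [0.06, 2.69], [-2.65, 2.65]. Speed limits (rad/s): [2.57, 2.57, 3.01, 3.14, 3.14, 3.14].

## Interface

Orientations are given as a unit quaternion [w, x, y, z].
In Python, from station import env gives the robot as it stands.
- The arm moves only by the shell command python3 -m handwheel 'ROWS' [OPENING] [FORCE]. ROWS is JSON, a list of rows, each an object with "xyz": the shift along the tool's x, y, z in mm, a list of three; "spin": the turn about the tool's x in degrees. A call has 1 to 5 rows; each row shifts and turns the commanded pose from where the row before left it, along the tool's axes as they then stand; what a row does not reach is not made up. A row lasts 1/12 s, in which the tool goes at most 41.7 mm and 7.16 degrees, less where a joint would pass 70% of its speed; a pose out of reach is approached as far as the arm can. A call with a gripper value outside its range is refused whole. OPENING is the gripper command: -1 is shut, 1 is fully open, values between are in proportion, set as the call begins (- or left out, the last holds). The fingers move at their own pace and stop on an object; FORCE is the grip in N (left out, the last holds). Time passes only in rows, so rows that do not move let the fingers close. It gives the time, the measured TCP pose, the force and the opening at its end, in the units of the state.
- env.get_state(): the state, without advancing time (a new reading comes with each control period).
- env.read_camera(name): name is "scene" or "side" or "wrist"; returns the picture (480x640x3 uint8, blue, green, red); there is no depth.
- env.camera_params(name): a dict with "fx", "fy", "cx", "cy" (pixels), "R" (3x3) and "t" (3): a world point X has camera coordinates R X + t. Camera axes: x right, y down, z forward; pixel columns grow to the right and rows downward; lengths in mm; the calibration is good to about 2 mm. A picture is of the moment at which its call begins: read the wrist's pose just before it. camera_params takes no time and is no camera call; for the wrist camera it gives the pose at the moment of the call.
- env.hand_in(): hands the job in, once; it reports no verdict.
Trained networks look in the newest picture that a camera, given by its name, has taken for a name from the list of things; names that differ only in an ending like _2 or _b are one class to them, and where a whole thing is asked for, a point or a joint stands for the part that bears it (a point fixed in the world has none). Each returns a list of dicts, best first, with "p" (0 to 1); they miss things now and then, are a little off and sometimes report something else, mostly with a low value. They report only what shows in the picture. A call takes as long as a camera call.
- env.look_for(camera, query): "at" ([column, row] in pixels, amid what is visible of it).
- env.masks_of(camera, query): "pixels" (480x640 bool, what is visible of it) and "at" ([column, row] in pixels, amid what is visible of it).
- env.place_of(camera, query): "at" ([column, row] in pixels: a listed point, or the origin of a listed thing).
The state is a dict: "clock": time; "joints": joint angles; "joint_vel": joint speeds; "tau": joint torques, N m; "tcp_pos": TCP position; "tool_rot": TCP orientation; "ft_force": force on the tool from outside, world axes, zero at the start; "torque": the same for the moment, N m; "finger_gap": finger opening in mm.
Only numpy, scipy, OpenCV 4.12 (cv2) and the standard library are available. Lean on these libraries where they do the work, as an engineer would, in place of code of your own. Each camera call takes 0.05 s, during which the arm holds its last target. There are 200 camera calls.

## Working session

There is one attempt and no reset: what is moved stays moved. The work goes in short steps, Python scripts to look and compute and a shell command to move; the robot and the scene stay as the last step left them, time stands still between calls to the robot, and variables do not carry over. Pictures are saved under pics/ and viewed, about 8 in all and at most 12, crops included, and the job is handed in when it is done.

```bash
ls; mkdir -p pics; cat > h.py <<'E'
from station import env
import numpy as np, cv2
def snap(c,f): 
    im=env.read_camera(c); cv2.imwrite('pics/'+f,im); return im
def ray(P,uv):
    R=np.array(P['R']);t=np.array(P['t'])
    d=R.T@np.array([(uv[0]-P['cx'])/P['fx'],(uv[1]-P['cy'])/P['fy'],1]);return -R.T@t,d
def atz(P,uv,z):
    o,d=ray(P,uv);return o+d*(z-o[2])/d[2]
def proj(P,X):
    c=np.array(P['R'])@np.array(X)+np.array(P['t']);return [P['fx']*c[0]/c[2]+P['cx'],P['fy']*c[1]/c[2]+P['cy']]
E
python3 - <<'E'
from h import *
s=env.get_state();print(s['clock'],s['tcp_pos'],s['tool_rot'],s['finger_gap'])
for c in('scene','side','wrist'):
    snap(c,c+'0.png');P=env.camera_params(c)
    print(c,ray(P,(320,240)))
    for q,z in(('round_catch_mid',208),('flat_catch_mid',208),('gate_post',232),('gate_hinge',232),('crate',0)):
        for r in env.place_of(c,q)[:2]: print(q,r['p'],np.round(r['at']),atz(P,r['at'],z).round(1))
E
```

```text
pics
0.0 [ 5.99699605e+02 -2.18894153e-03  2.21523146e+02] [7.06431175e-01 2.88557452e-05 7.07781742e-01 1.73372933e-05] 87.79915856008117
scene (array([1189.90204822, -264.51940768, 1047.25608683]), array([-0.55204896,  0.27096129, -0.78860694]))
round_catch_mid 0.98 [356. 261.] [686.   71.6 208. ]
flat_catch_mid 0.67 [274. 264.] [624.3 -94.1 208. ]
gate_post 0.93 [316. 247.] [633.   -1.3 232. ]
side (array([  69.41091771, -504.53181381, 1026.57381793]), array([ 0.43299948,  0.48724528, -0.75835642]))
round_catch_mid 0.76 [354. 197.] [675.6  69.6 208. ]
flat_catch_mid 0.65 [394. 250.] [633.8 -94.  208. ]
gate_post 0.89 [358. 216.] [625.3   5.5 232. ]
crate 0.77 [362. 282.] [647.9 -11.2   0. ]
wrist (array([599.39702547,  73.67031599, 383.89804682]), array([ 0.01573698, -0.26805272, -0.96341937]))
round_catch_mid 0.61 [502. 138.] [680.1  69.9 208. ]
flat_catch_mid 0.6 [368. 452.] [628.5 -94.1 208. ]
gate_post 0.58 [389. 320.] [631.1  -3.7 232. ]
crate 0.88 [370. 217.] [655.   -9.9   0. ]
```

```bash
python3 -c "
import cv2,numpy as np
a=cv2.imread('pics/scene0.png');b=cv2.imread('pics/wrist0.png')
cv2.imwrite('pics/c0.png',cv2.resize(a[130:430,120:520],(800,600)))"
```

```text
(no output)
```

View pics/c0.png

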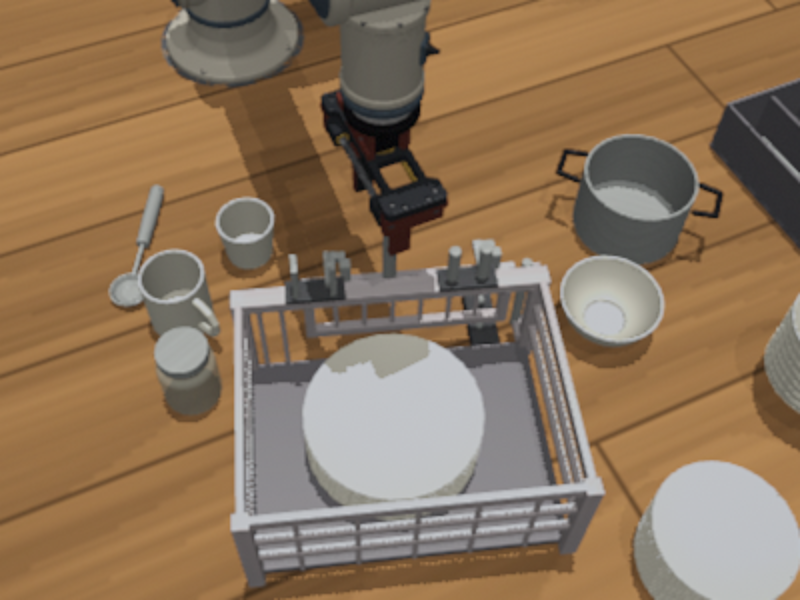

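View pics/wrist0.png

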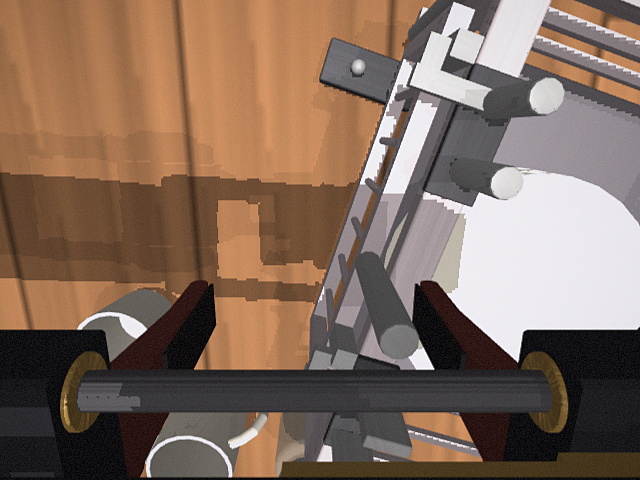

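```bash
python3 -m handwheel '[{"xyz":[-30,0,0],"spin":0},{"xyz":[-30,0,0],"spin":0},{"xyz":[-20,0,0],"spin":-7},{"xyz":[0,0,0],"spin":-7},{"xyz":[0,0,0],"spin":-7}]' 1
python3 -m handwheel '[{"xyz":[0,0,0],"spin":-7},{"xyz":[0,0,0],"spin":-7},{"xyz":[0,0,0],"spin":-7},{"xyz":[0,0,0],"spin":-7},{"xyz":[0,0,0],"spin":-7}]'
python3 -m handwheel '[{"xyz":[0,0,0],"spin":-7},{"xyz":[0,0,0],"spin":-7},{"xyz":[0,0,0],"spin":-2},{"xyz":[0,0,0],"spin":0},{"xyz":[0,0,0],"spin":0}]'
cat > fit.py <<'E'
from h import *
from scipy.optimize import least_squares
def pts(p):
    x,y,a=p;ex=np.array([np.cos(a),np.sin(a),0]);ey=np.array([-np.sin(a),np.cos(a),0]);m=np.array([x,y,0])
    z=lambda h:np.array([0,0,h])
    return {'round_catch_mid':m+85*ey+z(208),'flat_catch_mid':m-85*ey+z(208),'gate_post':m-24*ex+z(232),'crate':m}
def fit(cams):
    obs=[]
    for c in cams:
        env.read_camera(c);P=env.camera_params(c)
        for q in('round_catch_mid','flat_catch_mid','gate_post','crate'):
            for r in env.place_of(c,q)[:1]:
                if r['p']>.4: obs.append((c,P,q,r['at'],r['p']))
    def f(p):
        d=pts(p);return np.concatenate([np.array(proj(P,d[q]))-at for c,P,q,at,_ in obs])
    s=least_squares(f,[654,-12,-.3],loss='soft_l1',f_scale=2,x_scale=[10,10,.1])
    for (c,P,q,at,p),r in zip(obs,f(s.x).reshape(-1,2)): print(c,q,p,r.round(1))
    print('fit',s.x.round(3));[print(k,v.round(1)) for k,v in pts(s.x).items()];return s.x
E
python3 - <<'E'
from fit import *
fit(('scene','side','wrist'));snap('wrist','wrist1.png')
E
```

```text
clock: 1.32
tcp_pos: [600.5, -0.1, 305.2]
tool_rot: [0.696, -0.131, 0.693, 0.131]
ft_force: [0.9, -0.4, -0.2]
finger_gap: 88.2
clock: 1.73
tcp_pos: [600.0, 0.0, 302.7]
tool_rot: [0.623, -0.334, 0.623, 0.334]
ft_force: [-0.4, 0.6, 0.4]
finger_gap: 87.9
clock: 2.15
tcp_pos: [600.0, -0.0, 302.6]
tool_rot: [0.572, -0.415, 0.572, 0.415]
ft_force: [1.0, 0.4, 0.6]
finger_gap: 87.9
scene round_catch_mid 0.84 [0.5 1.4]
scene flat_catch_mid 0.75 [-40.7 -84.7]
scene gate_post 0.76 [-3.6  0.5]
side round_catch_mid 0.45 [ -7.5 -87.4]
side flat_catch_mid 0.67 [0.7 0.1]
side gate_post 0.62 [3.1 3.3]
side crate 0.62 [-2.2 -1.6]
wrist flat_catch_mid 0.71 [ 0.7 -0.3]
wrist gate_post 0.72 [-0.6 -0.3]
wrist crate 0.82 [1.5 2. ]
fit [ 6.55683e+02 -1.20410e+01 -3.29000e-01]
round_catch_mid [683.1  68.4 208. ]
flat_catch_mid [628.3 -92.5 208. ]
gate_post [633.   -4.3 232. ]
crate [655.7 -12.    0. ]
```

View pics/wrist1.png

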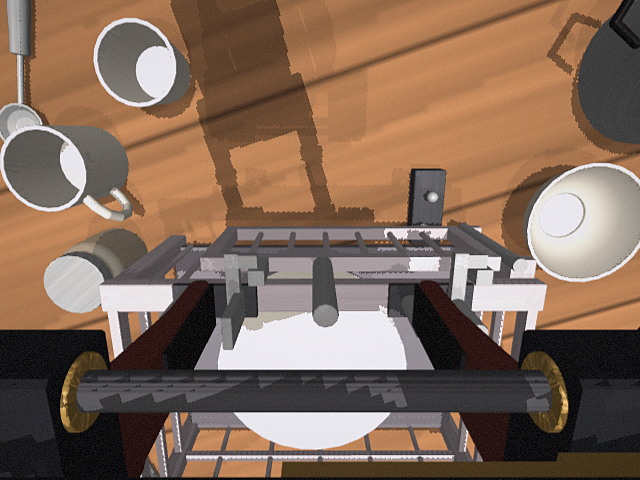

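```bash
python3 -m handwheel '[{"xyz":[0,-19,30],"spin":0},{"xyz":[0,-19,30],"spin":0},{"xyz":[0,-19,30],"spin":0.7},{"xyz":[25,0,0],"spin":0},{"xyz":[0,0,0],"spin":0}]'
python3 - <<'E'
from fit import *
fit(('scene','side','wrist'));snap('wrist','wrist2.png');print(env.get_state()['tcp_pos'])
P=env.camera_params('wrist');print(ray(P,(320,240)),P['fx'],P['R'])
E
```

```text
clock: 3.37
tcp_pos: [682.8, 69.4, 269.2]
tool_rot: [0.571, -0.411, 0.577, 0.415]
ft_force: [-0.5, -0.1, -2.4]
finger_gap: 87.8
scene round_catch_mid 0.58 [0.7 0.7]
scene flat_catch_mid 0.74 [-1.8  1.9]
scene gate_post 0.95 [-0.7 -0.8]
scene crate 0.68 [106.   24.8]
side round_catch_mid 0.64 [0.1 0. ]
side flat_catch_mid 0.64 [ 1.6 -0.7]
side gate_post 0.69 [ 5.4 -0.6]
side crate 0.74 [-2.3 -0.8]
wrist round_catch_mid 0.57 [2.4 0.2]
wrist flat_catch_mid 0.94 [-1.4 -0.6]
wrist gate_post 0.89 [-1.8 -2. ]
wrist crate 0.63 [2.9 2.1]
fit [ 6.55241e+02 -1.18330e+01 -3.06000e-01]
round_catch_mid [680.9  69.2 208. ]
flat_catch_mid [629.6 -92.9 208. ]
gate_post [632.4  -4.6 232. ]
crate [655.2 -11.8   0. ]
[681.99211929  67.95698882 277.57456947]
(array([611.07786912,  91.19327973, 438.80688838]), array([ 0.25763021, -0.07193295, -0.96370593])) 398.23473464715016 [[ 0.32160218  0.94687406 -0.00124975]
 [ 0.91138063 -0.30918844  0.27163918]
 [ 0.25682169 -0.08849875 -0.96239835]]
```

View pics/wrist2.png

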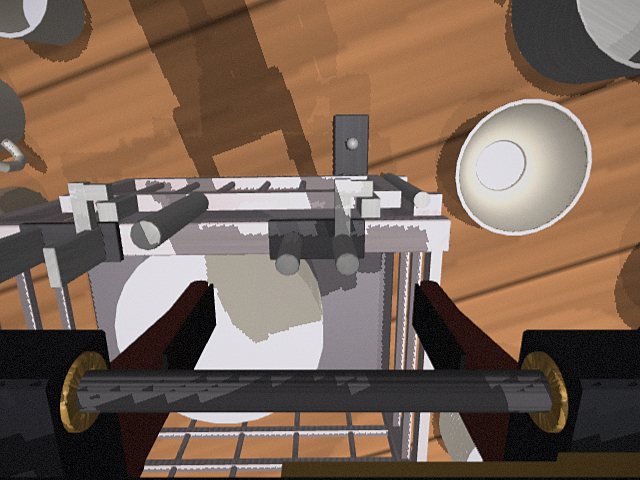

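```bash
python3 -m handwheel '[{"xyz":[28,0.5,-1.3],"spin":0},{"xyz":[28,0,0],"spin":0},{"xyz":[20,0,0],"spin":0},{"xyz":[8,0,0],"spin":0},{"xyz":[0,0,0],"spin":0}]'
python3 -m handwheel '[{"xyz":[0,0,0],"spin":0},{"xyz":[0,0,0],"spin":0},{"xyz":[0,0,0],"spin":0},{"xyz":[0,0,0],"spin":0},{"xyz":[0,0,0],"spin":0}]' -0.6 40
python3 -m handwheel '[{"xyz":[0,0,0],"spin":0},{"xyz":[0,0,0],"spin":0},{"xyz":[0,0,0],"spin":0},{"xyz":[0,0,0],"spin":0},{"xyz":[0,0,0],"spin":0}]' -0.6 40
```

```text
clock: 4.58
tcp_pos: [680.1, 66.9, 190.4]
tool_rot: [0.573, -0.411, 0.576, 0.413]
ft_force: [-0.5, -0.4, 0.5]
finger_gap: 87.8
clock: 5.0
tcp_pos: [681.5, 66.9, 195.0]
tool_rot: [0.575, -0.412, 0.574, 0.412]
ft_force: [0.5, 0.5, 0.0]
finger_gap: 57.8
clock: 5.42
tcp_pos: [682.5, 69.7, 194.9]
tool_rot: [0.576, -0.413, 0.572, 0.413]
ft_force: [4.6, 6.8, -3.8]
finger_gap: 25.7
```

```bash
python3 -m handwheel '[{"xyz":[0,0,0],"spin":0},{"xyz":[0,0,0],"spin":0},{"xyz":[0,0,0],"spin":0},{"xyz":[0,0,0],"spin":0},{"xyz":[0,0,0],"spin":0}]'
python3 - <<'E'
from h import *
im=snap('wrist','w3.png');cv2.imwrite('pics/w3.png',im[150:450,150:550]);print(env.get_state()['finger_gap'])
E
```

```text
clock: 5.83
tcp_pos: [682.4, 69.6, 194.9]
tool_rot: [0.576, -0.413, 0.572, 0.413]
ft_force: [4.9, 7.3, 2.7]
finger_gap: 25.8
25.63974054354877
```

View pics/w3.png

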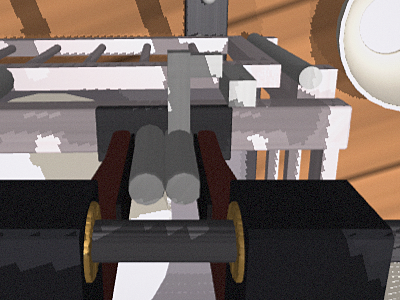

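```bash
python3 -m handwheel '[{"xyz":[0,0,0],"spin":0},{"xyz":[0,0,0],"spin":0},{"xyz":[0,0,0],"spin":0},{"xyz":[0,0,0],"spin":0},{"xyz":[0,0,0],"spin":0}]' 1
python3 -m handwheel '[{"xyz":[0,0,0],"spin":0},{"xyz":[-10,0,0],"spin":0},{"xyz":[-25,0,0],"spin":0},{"xyz":[-25,0,0],"spin":0},{"xyz":[-25,0,0],"spin":0}]'
python3 -m handwheel '[{"xyz":[0,0,-34],"spin":0},{"xyz":[0,-1.4,-34],"spin":0},{"xyz":[0,0,-34],"spin":0},{"xyz":[0,0,-34],"spin":0},{"xyz":[0,0,-31.5],"spin":0}]'
python3 -m handwheel '[{"xyz":[0,0,0],"spin":0},{"xyz":[0,0,0],"spin":0}]'
python3 - <<'E'
from fit import *
fit(('scene','side','wrist'));im=snap('wrist','wrist4.png');print(env.get_state()['tcp_pos'])
P=env.camera_params('wrist')
for r in env.masks_of('wrist','flat_catch_jaw')+env.masks_of('wrist','round_catch_jaw'): print(r['p'],np.round(r['at']))
E
```

```text
clock: 6.3
tcp_pos: [681.0, 66.5, 193.5]
tool_rot: [0.574, -0.412, 0.575, 0.412]
ft_force: [0.3, -0.9, -0.6]
finger_gap: 55.2
clock: 6.72
tcp_pos: [680.8, 66.7, 280.2]
tool_rot: [0.575, -0.412, 0.575, 0.412]
ft_force: [0.7, 0.1, -0.0]
finger_gap: 86.9
clock: 7.13
tcp_pos: [628.0, -93.9, 279.7]
tool_rot: [0.575, -0.412, 0.574, 0.412]
ft_force: [-0.3, -0.1, 0.1]
finger_gap: 87.5
clock: 7.3
tcp_pos: [628.3, -93.8, 279.8]
tool_rot: [0.576, -0.412, 0.575, 0.411]
ft_force: [-0.2, 0.9, -0.2]
finger_gap: 87.6
scene round_catch_mid 0.62 [0.7 1.6]
scene flat_catch_mid 0.86 [ 1.7 -0. ]
scene gate_post 0.77 [-0.6 -1.1]
side round_catch_mid 0.7 [113.1  -8.1]
side flat_catch_mid 0.96 [ 1.2 -0.2]
side gate_post 0.62 [ 2.  -0.5]
side crate 0.72 [ 0.2 -0.5]
wrist round_catch_mid 0.79 [-0.2 -0. ]
wrist flat_catch_mid 0.82 [-0.1  0.6]
wrist gate_post 0.57 [-0.3 -4.7]
wrist crate 0.7 [ 0.4 -0.1]
fit [ 6.54018e+02 -1.16580e+01 -3.14000e-01]
round_catch_mid [680.3  69.2 208. ]
flat_catch_mid [627.7 -92.5 208. ]
gate_post [631.2  -4.2 232. ]
crate [654.  -11.7   0. ]
[628.76977482 -92.1927835  278.63483636]
0.71 [345. 224.]
0.73 [592. 216.]
```

View pics/wrist4.png

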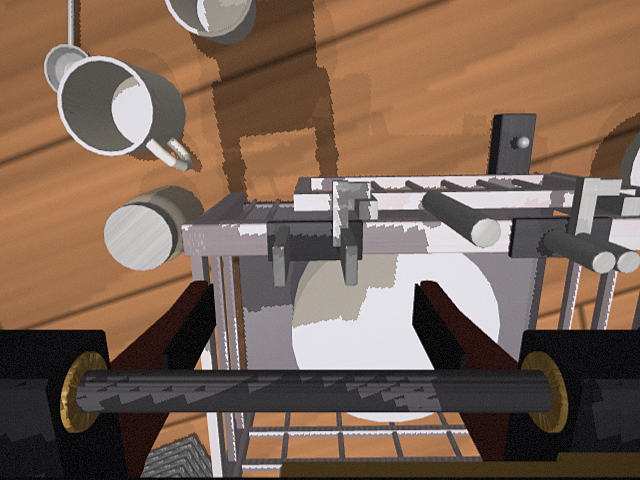

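```bash
python3 -m handwheel '[{"xyz":[28,0,0.8],"spin":0},{"xyz":[28,0,0],"spin":0},{"xyz":[20,0,0],"spin":0},{"xyz":[9,0,0],"spin":0},{"xyz":[0,0,0],"spin":0}]'
python3 -m handwheel '[{"xyz":[0,0,0],"spin":0},{"xyz":[0,0,0],"spin":0},{"xyz":[0,0,0],"spin":0},{"xyz":[0,0,0],"spin":0},{"xyz":[0,0,0],"spin":0}]' -0.6 40
python3 -m handwheel '[{"xyz":[0,0,0],"spin":0},{"xyz":[0,0,0],"spin":0},{"xyz":[0,0,0],"spin":0},{"xyz":[0,0,0],"spin":0},{"xyz":[0,0,0],"spin":0}]' -0.6 40
python3 -m handwheel '[{"xyz":[0,0,0],"spin":0},{"xyz":[0,0,0],"spin":0},{"xyz":[0,0,0],"spin":0},{"xyz":[0,0,0],"spin":0},{"xyz":[0,0,0],"spin":0}]' -0.6 40
```

```text
clock: 8.62
tcp_pos: [627.9, -91.3, 190.5]
tool_rot: [0.573, -0.411, 0.576, 0.413]
ft_force: [0.2, -0.6, 0.1]
finger_gap: 88.0
clock: 9.03
tcp_pos: [629.4, -91.5, 194.9]
tool_rot: [0.575, -0.413, 0.574, 0.412]
ft_force: [0.4, -0.2, 0.3]
finger_gap: 57.8
clock: 9.45
tcp_pos: [629.1, -91.6, 194.4]
tool_rot: [0.575, -0.412, 0.574, 0.412]
ft_force: [0.2, -1.9, 0.4]
finger_gap: 26.6
clock: 9.87
tcp_pos: [629.1, -91.6, 194.4]
tool_rot: [0.575, -0.412, 0.574, 0.412]
ft_force: [-2.0, -2.0, 5.6]
finger_gap: 26.6
```

```bash
Z='';python3 -m handwheel '[{"xyz":[0,0,0],"spin":0},{"xyz":[0,0,0],"spin":0},{"xyz":[0,0,0],"spin":0},{"xyz":[0,0,0],"spin":0},{"xyz":[0,0,0],"spin":0}]' 1
python3 -m handwheel '[{"xyz":[0,0,0],"spin":0},{"xyz":[-10,0,0],"spin":0},{"xyz":[-25,0,0],"spin":0},{"xyz":[-25,0,0],"spin":0},{"xyz":[-25,0,0],"spin":0}]'
python3 -m handwheel '[{"xyz":[0,8,28],"spin":0},{"xyz":[0,8,28],"spin":0},{"xyz":[0,9,28],"spin":0},{"xyz":[0,0,0],"spin":7},{"xyz":[0,0,0],"spin":7}]'
python3 -m handwheel '[{"xyz":[0,0,0],"spin":7},{"xyz":[0,0,0],"spin":7},{"xyz":[0,0,0],"spin":7},{"xyz":[0,0,0],"spin":7},{"xyz":[0,0,0],"spin":7}]'
python3 -m handwheel '[{"xyz":[0,0,0],"spin":7},{"xyz":[0,0,0],"spin":7},{"xyz":[0,0,0],"spin":7},{"xyz":[0,0,0],"spin":7},{"xyz":[0,0,0],"spin":7}]'
python3 -m handwheel '[{"xyz":[0,0,0],"spin":6},{"xyz":[0,0,0],"spin":0},{"xyz":[0,0,0],"spin":0}]'
python3 - <<'E'
from fit import *
fit(('scene','side','wrist'));im=snap('wrist','wrist5.png');print(env.get_state()['tcp_pos'])
E
```

```text
clock: 10.28
tcp_pos: [628.9, -91.3, 193.0]
tool_rot: [0.574, -0.412, 0.575, 0.412]
ft_force: [0.9, 0.3, 0.2]
finger_gap: 56.7
clock: 10.7
tcp_pos: [628.7, -91.4, 280.2]
tool_rot: [0.575, -0.412, 0.575, 0.412]
ft_force: [1.0, -0.5, 0.4]
finger_gap: 87.1
clock: 11.12
tcp_pos: [632.3, -1.9, 279.7]
tool_rot: [0.621, -0.338, 0.621, 0.338]
ft_force: [-0.2, 0.7, -0.4]
finger_gap: 87.7
clock: 11.53
tcp_pos: [632.3, -3.8, 279.6]
tool_rot: [0.694, -0.135, 0.694, 0.135]
ft_force: [0.3, -0.6, 0.4]
finger_gap: 87.9
clock: 11.95
tcp_pos: [632.3, -3.8, 279.6]
tool_rot: [0.703, 0.08, 0.702, -0.08]
ft_force: [1.0, -0.5, -0.2]
finger_gap: 87.6
clock: 12.2
tcp_pos: [632.3, -3.8, 279.4]
tool_rot: [0.698, 0.114, 0.698, -0.114]
ft_force: [-0.7, -0.7, -0.8]
finger_gap: 87.7
scene round_catch_mid 0.65 [-0.6 -1.1]
scene flat_catch_mid 0.55 [-1.3  1.8]
scene gate_post 0.89 [-0.5  0.3]
side round_catch_mid 0.73 [ 0.2 -3.7]
side flat_catch_mid 0.78 [-1.3 -0.8]
side gate_post 0.97 [1.3 1.6]
side crate 0.73 [-0.4 -0.8]
wrist flat_catch_mid 0.55 [-0.7 -0.1]
wrist gate_post 0.8 [-0.7  1. ]
wrist crate 0.47 [ 19.8 -70.8]
fit [ 6.54908e+02 -1.19200e+01 -3.15000e-01]
round_catch_mid [681.2  68.9 208. ]
flat_catch_mid [628.6 -92.7 208. ]
gate_post [632.1  -4.5 232. ]
crate [654.9 -11.9   0. ]
[632.27936894  -3.8585728  278.62730115]
```

View pics/wrist5.png

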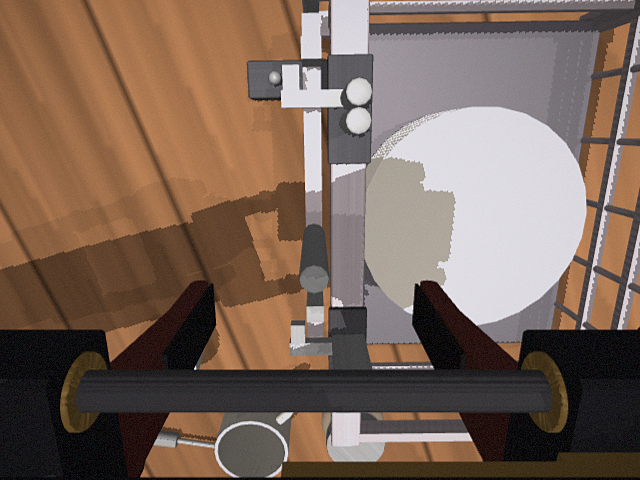

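```bash
python3 -m handwheel '[{"xyz":[25,0,0],"spin":0},{"xyz":[25,0,0],"spin":0},{"xyz":[15,0,0],"spin":0},{"xyz":[3,0,0],"spin":0},{"xyz":[0,0,0],"spin":0}]'
python3 -m handwheel '[{"xyz":[0,0,0],"spin":0},{"xyz":[0,0,0],"spin":0},{"xyz":[0,0,0],"spin":0},{"xyz":[0,0,0],"spin":0},{"xyz":[0,0,0],"spin":0}]' -1 40
python3 -m handwheel '[{"xyz":[0,0,0],"spin":0},{"xyz":[0,0,0],"spin":0},{"xyz":[0,0,0],"spin":0},{"xyz":[0,0,0],"spin":0},{"xyz":[0,0,0],"spin":0}]'
python3 -m handwheel '[{"xyz":[0,0,0],"spin":0},{"xyz":[0,0,0],"spin":0},{"xyz":[0,0,0],"spin":0}]'
python3 - <<'E'
from math import *
# tool frame spins with gate (7deg/row): post step in tool axes (before row's spin): chord
for st in (5,6,7):
    s=radians(st);print(st,'z',-160*sin(s),'y',160*(1-cos(s)))
E
```

```text
clock: 13.42
tcp_pos: [631.7, -3.8, 209.2]
tool_rot: [0.697, 0.115, 0.699, -0.115]
ft_force: [0.2, 1.0, -0.5]
finger_gap: 88.1
clock: 13.83
tcp_pos: [632.6, -3.9, 211.5]
tool_rot: [0.698, 0.115, 0.697, -0.115]
ft_force: [-0.0, -0.1, 0.7]
finger_gap: 57.9
clock: 14.25
tcp_pos: [632.2, -3.8, 210.6]
tool_rot: [0.698, 0.115, 0.698, -0.115]
ft_force: [0.6, 0.5, -0.0]
finger_gap: 24.5
clock: 14.5
tcp_pos: [632.3, -3.9, 210.6]
tool_rot: [0.698, 0.115, 0.698, -0.115]
ft_force: [0.5, -0.2, 0.5]
finger_gap: 15.5
5 z -13.944918839625306 y 0.6088483053207128
6 z -16.724554122824557 y 0.8764967410762736
7 z -19.499094944823597 y 1.1926157373884827
```

```bash
python3 -m handwheel '[{"xyz":[0,0.2,-7],"spin":2.5},{"xyz":[0,0.6,-14],"spin":5},{"xyz":[0,0.6,-14],"spin":5},{"xyz":[0,0.6,-14],"spin":5},{"xyz":[0,0,0],"spin":0}]'
python3 -c "
from station import env;s=env.get_state();print(s['joints'],s['torque'])"
```

```text
clock: 14.92
tcp_pos: [587.4, 18.9, 210.6]
tool_rot: [0.671, 0.22, 0.672, -0.221]
ft_force: [-0.0, -5.2, -1.9]
finger_gap: 15.6
[-2.51757785e-02  5.68634891e-02  1.28788987e+00 -1.06284117e-03
  1.79797511e+00  6.09707335e-01] [-0.49805101  0.05464747 -0.03936318]
```

```bash
python3 -m handwheel '[{"xyz":[0,0.6,-14],"spin":5},{"xyz":[0,0.6,-14],"spin":5},{"xyz":[0,0.6,-14],"spin":5},{"xyz":[0,0.6,-14],"spin":5},{"xyz":[0,0.6,-14],"spin":5}]'
python3 -m handwheel '[{"xyz":[0,0.6,-14],"spin":5},{"xyz":[0,0.6,-14],"spin":5},{"xyz":[0,0,0],"spin":0}]'
python3 - <<'E'
from fit import *
p=env.get_state()['tcp_pos'];a=-.315;ex=np.array([np.cos(a),np.sin(a)]);ey=np.array([-ex[1],ex[0]])
h=np.array([632.3,-3.9])+160*ey;d=p[:2]-h;print(h,np.hypot(*d),np.degrees(np.arctan2(-d@ex,-d@ey)))
E
```

```text
clock: 15.33
tcp_pos: [542.7, 68.3, 210.6]
tool_rot: [0.608, 0.36, 0.607, -0.363]
ft_force: [-1.9, -7.4, -0.4]
finger_gap: 15.2
clock: 15.58
tcp_pos: [529.6, 97.1, 210.5]
tool_rot: [0.574, 0.411, 0.576, -0.413]
ft_force: [-8.3, -3.4, 0.4]
finger_gap: 15.5
[681.8706354  148.22742063] 160.6105486833812 53.38982218737241
```

```bash
python3 -m handwheel '[{"xyz":[0,0.6,-14],"spin":5},{"xyz":[0,0.6,-14],"spin":5},{"xyz":[0,0.6,-14],"spin":5},{"xyz":[0,0.6,-14],"spin":5},{"xyz":[0,0,0],"spin":0}]'
python3 -m handwheel '[{"xyz":[0,0.6,-14],"spin":5},{"xyz":[0,0.6,-14],"spin":5},{"xyz":[0,0.6,-14],"spin":5},{"xyz":[0,0.6,-14],"spin":5},{"xyz":[0,0.5,-11],"spin":3}]'
python3 -m handwheel '[{"xyz":[0,0,0],"spin":0},{"xyz":[0,0,0],"spin":0},{"xyz":[0,0,0],"spin":0}]'
python3 - <<'E'
from fit import *
im=snap('scene','s6.png');cv2.imwrite('pics/c6.png',cv2.resize(im[130:430,120:520],(800,600)))
st=env.get_state();p=st['tcp_pos'];a=-.315;ex=np.array([np.cos(a),np.sin(a)]);ey=np.array([-ex[1],ex[0]])
h=np.array([632.3,-3.9])+160*ey;d=p[:2]-h;print(np.hypot(*d),np.degrees(np.arctan2(-d@ex,-d@ey)),st['joints'],st['finger_gap'])
P=env.camera_params('scene')
for c in('scene','side'):
  env.read_camera(c);P=env.camera_params(c)
  for r in env.place_of(c,'gate_post')[:1]: print(c,r['p'],atz(P,r['at'],232))
E
```

```text
clock: 16.0
tcp_pos: [521.0, 152.8, 210.6]
tool_rot: [-0.493, -0.504, -0.496, 0.507]
ft_force: [-11.4, -4.3, 2.8]
finger_gap: 15.7
clock: 16.42
tcp_pos: [536.2, 217.3, 210.6]
tool_rot: [-0.383, -0.592, -0.385, 0.596]
ft_force: [-12.5, -2.2, 1.9]
finger_gap: 15.8
clock: 16.67
tcp_pos: [536.4, 217.1, 210.6]
tool_rot: [-0.384, -0.591, -0.386, 0.594]
ft_force: [-10.6, 0.2, 1.8]
finger_gap: 15.5
160.94955061168739 97.26237344961167 [3.24516078e-01 3.57263490e-02 1.30974181e+00 2.01946224e-03
 1.80116856e+00 2.31392432e+00] 14.905478693580804
scene 0.6 [536.91899172 213.34152279 232.        ]
side 0.46 [ 615.64383164 -145.36422823  232.        ]
```

View pics/c6.png

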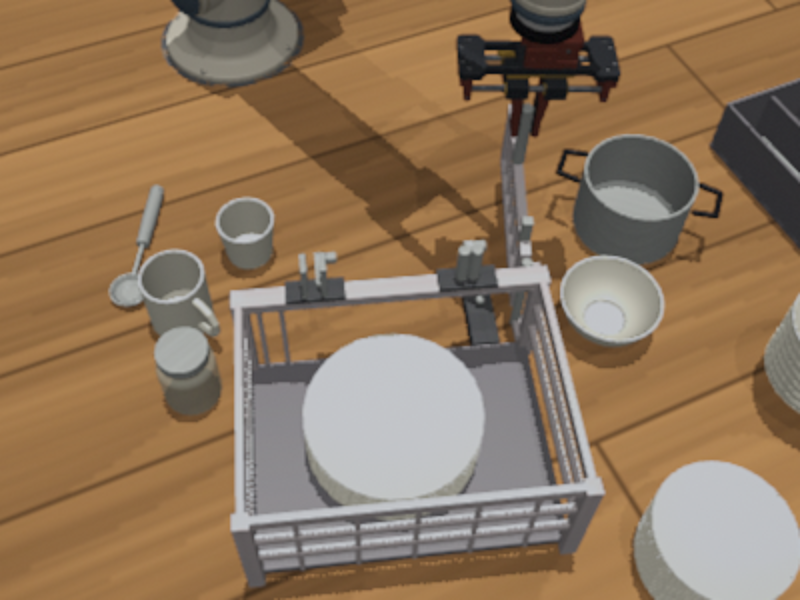

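The gate stands open at about 97°, held at the post (crop pixel 520,130). Both catches are squeezed in at (318,275) and (470,265), and the crockery is where it was.

```bash
python3 -c "
from station import env;print(env.hand_in());print(env.get_state()['clock'])"
```

```text
the job is handed in; nothing more can be done
None
the job is handed in; nothing more can be done
```

The job is handed in with the gate open and still held. I squeezed in the round-pin catch first, then the flat-tab catch. Then I gripped the pull post and swung the gate out past its detent, finishing at about 17 s of the 58 s allowed.

**Last checks:**
- **Gate angle:** the arm's position puts the gate at about 97° (1.70 rad). The post lies 161 mm from the estimated hinge, against a nominal 160 mm.
- **Grip:** the fingers were closed to about 15 mm on the 16 mm post, set to 40 N. The wrist force was about 11 N.
- **Catches:** the round pins were seen to stay in. The flat tabs closed to 26.6 mm and look in on the last scene picture. Both gap readings were 1–2 mm under the nominal 28 mm; I took this as sensor bias.
- **Crockery:** the scene picture shows the crockery and other things where they were at the start.

**One disagreement:** the side camera's detection of the post was far off, at a confidence of only 0.46. I disregarded it because the scene camera agreed with the arm to about 4 mm.

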